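Extend a sloping camera boom by one hole and clamp it

ROBOT

A 7-joint arm with a two-finger parallel gripper is mounted at the origin on a cart in front of the work surface, level with it; the furniture and walls round the work are solid. World frame = base frame: x ahead of the robot, y to its left, z up, the work surface at z = 0. Lengths are in m, angles in rad, forces in N, time in s.
With the tool pointing down it reaches from about 0.425 to 0.8 m from the base axis. Payload 8.3 kg.
Tool frame: the origin (TCP) lies at the very end of the fingers, on their centre line; the grasp point (between the pads) lies tcp_to_grasp behind it (tcp_to_grasp is the distance from the TCP to the grasp point, in m); z points along the fingers, y is the line along which they close (so a half turn about z gives the same grasp; the last joint's range is limited). The gripper opens to 85 mm and grips with 20 to 120 N. Pads are 22 mm wide; open, the fingers measure 114 mm over their backs; the gripper's body (76 mm by 85 mm) begins 54 mm behind the grasp point. The pads swing forward as they close: fully open they stand 13 mm farther back than shut.
Start: joints at [1.122, 0.383, 0.016, 1.37, -0.006, 1.388, -0.046], TCP at [0.235, -0.579, 0.231] pointing down, gripper open.
Joint ranges: [-2.95, 2.95], [-0.25, 2.06], [-1.52, 1.56], [0.18, 2.33], [-1.44, 4.58], [0.02, 2.06], [-3.01, 3.01]. Speed limits (rad/s): [2.39, 2.39, 3.01, 3.01, 3.14, 3.14, 3.14].

INTERFACE

Orientations are given as [roll, pitch, yaw] about the fixed x, y, z axes, in that order (R = Rz(yaw) Ry(pitch) Rx(roll)).
In Python, from station import get_obs, snapshot, camera_info, job_done, look_for, trace, tip_of, tcp_to_grasp gives the robot as it stands.
- The arm moves only by the shell command python3 -m creep 'ROWS' [FORCE]. ROWS is JSON, a list of rows, each a list of 7 numbers: the shift along the world's x, y, z in cm, then the turn, a rotation vector about the world's x, y, z in degrees, then the opening in per cent of the stroke, from 0 (shut) to 100 (fully open). A call has 1 to 12 rows; each row is the pose to reach, as a shift and turn from the pose commanded when the call began; what a row does not reach only later rows make up. A row lasts 1/12 s, in which the tool goes at most 41.7 mm and 7.16 degrees, less where a joint would pass 70% of its speed; a pose out of reach is approached as far as the arm can. A call with a gripper value outside its range is refused whole. The fingers move at their own pace and stop on an object; FORCE is the grip in N (left out, the last holds). Time passes only in rows, so rows that repeat a pose let the fingers close. It gives the time, the measured TCP pose, the force, the opening and the grip force at its end, in the units of the state.
- get_obs(): the state, without advancing time (a new reading comes with each control period).
- snapshot(name): name is "side" or "top" or "wrist"; returns (picture, depth): 384x512x3 uint8, blue, green, red; 384x512 float32, m along the optical axis (not along the pixel's ray), 0 where there is no reading.
- camera_info(name): a dict with "fx", "fy", "cx", "cy" (pixels), "dist" ([k1, k2, p1, p2, k3] as OpenCV has them; the pictures are not rectified), "origin" and "rotation" of the camera in the world. Camera axes: x right, y down, z forward; pixel columns grow to the right and rows downward; lengths in m; the calibration is good to about 2 mm. A picture is of the moment at which its call begins: read the wrist's pose just before it. camera_info takes no time and is no camera call; for the wrist camera it gives the pose at the moment of the call.
- job_done(): hands the job in; it is judged then, once.
Trained networks look in the newest picture that a camera, given by its name, has taken for a name from the list of things; names that differ only in an ending like _2 or _b are one class to them, and where a whole thing is asked for, a point or a joint stands for the part that bears it (a point fixed in the world has none). Each returns a list of dicts, best first, with "confidence" (0 to 1); they miss things now and then, are a little off and sometimes report something else, mostly with a low value. They report only what shows in the picture. A call takes as long as a camera call.
- look_for(label, camera): "at" ([column, row] in pixels, amid what is visible of it).
- trace(label, camera): "region" (384x512 bool, what is visible of it) and "at" ([column, row] in pixels, amid what is visible of it).
- tip_of(label, camera): "at" ([column, row] in pixels: a listed point, or the origin of a listed thing).
The state is a dict: "t": time; "q": joint angles; "qd": joint speeds; "joint_efforts": joint torques, N m; "position": TCP position; "orientation": TCP orientation; "force": force on the tool from outside, world axes, zero at the start; "torque": the same for the moment, N m; "grip_width": opening from 0.0 (shut) to 1.0 (fully open); "gripper_force": force on a finger pad.
Only numpy, scipy, OpenCV 4.12 (cv2) and the standard library are available. Lean on these libraries where they do the work, as an engineer would, in place of code of your own. Each camera call takes 0.05 s, during which the arm holds its last target. There are 200 camera calls.

TASK

Lengthen the sloping boom of the bench camera by one hole: press the red snap button flush, slide the sleeve up the boom until the button pops fully out of the very next hole, and only then fold the orange clamp lever all the way down. Leave the dropper bottle, the round tin and the orange block where they are.

Things in the scene. Friction and masses are not known exactly. Their poses are not given: they have to be found in the camera images.
- boom_stand: Camera stand, fixed: grey foot 200 x 80 x 12 mm with a square boom rising at 25 degrees. Origin on the worktop right below the button; x (level) points along the boom to its raised camera end, z up. A fixed 23 mm steel inner tube carries the red button; a 30 mm aluminium sleeve slides on it, carrying thumb ledge, clamp lever and white camera head (50 mm cube, 126 mm uphill of the top hole).
- sleeve (a joint): Sliding of the sleeve up the boom, m: 0 at the start (button in the uppermost of three 14 mm holes in the sleeve's top face), 0.030 at the next hole, 0.060 at the last. About 1 mm of play each way when latched; when free it slides uphill with about 4 N and stays where left. Its top face is 160 mm above the worktop at the button, 25 degrees from level.
- snap_button (a joint): Depth of the red button, m: 0 popped out (12 mm dome, 6 mm proud of the sleeve), 0.006 flush, 0.008 trapped under the 2 mm sleeve wall, end stop 0.0105. Spring 2 N at rest, 3.2 N flush. Popped out, it locks the sleeve. Held flush, 8 to 15 N uphill on the ledge makes it dive under the hole's edge; it then pops out by itself in the next hole and locks, if nothing covers that hole.
- clamp_lever (a joint): Angle of the orange clamp lever, rad: 0 open (standing up from the sleeve, leaning 10 degrees from the face's normal toward the camera), 1.74 fully folded down (flat along the boom, pointing to its low end). It starts between 0 and 0.3, turns with about 0.06 N m of friction and stays where it is left.
- button_crown (a point): Top of the red button's dome. Frame: x along the boom uphill (toward the camera), y level across the boom, z out of the sleeve's top face (25 degrees from vertical).
- ledge_foot (a point): On the sleeve's top face, at the foot of the black thumb ledge, in the middle of its low-end side, 12.5 mm uphill of the centre of the uppermost hole. The ledge stands 11 mm high, 26 mm wide, 8 mm thick; push it uphill to slide the sleeve. Same axes as button_crown; moves with the sleeve.
- lever_hinge (a point): Hinge axis of the clamp lever (along y, across the boom), on the black clamp collar (24 mm long, 38 mm square) at the sleeve's low end, 92.5 mm downhill of ledge_foot and 7 mm above the sleeve's top face. Same axes as button_crown; moves with the sleeve.
- lever_tip (a point): Free end of the clamp lever, 42 mm from its hinge; the lever is 22 mm wide and 6 mm thick. The side toward the camera is the one to push on; folded down, that side lies uppermost, 10 mm above the sleeve's top face plane.
- glue_bottle: Amber dropper bottle with a black top, 33 mm across, 102 mm tall, standing beside the stand. Origin at the centre of its base. Leave alone.
- washer_tin: White round tin, 70 mm across, 23 mm high, beside the stand. Origin at the centre of its base. Leave alone.
- orange_block: Orange moulded block 70 x 48 x 16 mm under the camera. Origin at the centre of its base. Leave alone.

How it is judged:
By the outcome, as a careful person would: the job done as asked, in the order asked, and still so for the second after the job is handed in, with the robot touching nothing.
It also fails if it takes over 38 s, if anything falls off the work surface, if the arm or the gripper's body presses on something with over 40 N, if the wrist force passes 120 N, or if a joint passes its speed limit or range.

## Working session

There is one attempt and no reset: what is moved stays moved. The work goes in short steps, Python scripts to look and compute and a shell command to move; the robot and the scene stay as the last step left them, time stands still between calls to the robot, and variables do not carry over. Pictures are saved under pics/ and viewed, at most 10 in all, crops included, and the job is handed in when it is done.

```bash
mkdir -p pics
cat > h.py <<'E'
import numpy as np, cv2
from scipy.spatial.transform import Rotation as R
from station import *
def ray(px,cam):
    c=camera_info(cam);K=np.array([[c['fx'],0,c['cx']],[0,c['fy'],c['cy']],[0,0,1.]])
    u=cv2.undistortPoints(np.array([[px]],float),K,np.array(c['dist']))[0,0]
    return np.array(c['origin']),np.array(c['rotation'])@np.array([u[0],u[1],1])
def pt(px,cam,dep):
    o,d=ray(px,cam);x,y=int(round(px[0])),int(round(px[1]))
    w=dep[max(0,y-1):y+2,max(0,x-1):x+2];w=w[w>0]
    return o+d*np.median(w) if w.size else None
E
python3 - <<'E'
from h import *
print(get_obs(),tcp_to_grasp)
for cam in ['side','top']:
    im,d=snapshot(cam);cv2.imwrite(f'pics/{cam}0.png',im)
    for l in ['button_crown','ledge_foot','lever_hinge','lever_tip','boom_stand','glue_bottle','washer_tin','orange_block']:
        for r in tip_of(l,cam)[:1]: print(cam,l,np.round(r['at'],1),round(r['confidence'],2),pt(r['at'],cam,d))
E
```

```text
{'t': 0.0, 'q': array([ 1.12210259,  0.38425123,  0.01638834,  1.37114445, -0.00629521,
        1.38820727, -0.04650652]), 'qd': array([-0.00147557, -0.00087632,  0.00074004, -0.00012119,  0.00127539,
        0.00124639, -0.00109767]), 'joint_efforts': array([ 1.10891957e-03, -6.27588773e+01,  8.45196024e-01, -3.71824694e+01,
        1.67516316e-02,  1.40149420e-02,  1.62498247e-05]), 'position': array([ 0.23501954, -0.57858878,  0.23027523]), 'orientation': array([-3.13963256e+00,  4.60469241e-05,  3.85838612e-01]), 'force': array([ 0.17516513, -0.068331  ,  1.00222932]), 'torque': array([-0.02145709,  0.00891515,  0.03195379]), 'gripper_force': 0.0, 'grip_width': 0.996349027661635} 0.0187
side ledge_foot [248.5 163.8] 0.81 [-0.02537334 -1.38707928  0.2497928 ]
side lever_hinge [213.9 172.5] 0.66 [ 0.08820752 -1.27349841  0.36337366]
side lever_tip [249.8 163.6] 0.69 [-0.03078955 -1.39249548  0.24437659]
side boom_stand [244.9 245.5] 0.87 [-0.02892369 -1.39062963  0.24624244]
side glue_bottle [200.1 269.6] 0.92 [ 0.14955186 -1.21215408  0.42471799]
side washer_tin [237.4 283.7] 0.96 [ 0.03093289 -1.33077305  0.30609902]
side orange_block [298.4 262. ] 0.91 [-0.20974396 -1.5714499   0.06542217]
top button_crown [222.4 200.2] 0.42 [-0.82201805 -1.62571694 -0.17541814]
top ledge_foot [234.6 192.3] 0.66 [-0.86721214 -1.67091103 -0.22061223]
top lever_hinge [196.6 220.5] 0.73 [-0.70426025 -1.50795914 -0.05766034]
top lever_tip [182.2 228.6] 0.57 [-0.65096376 -1.45466264 -0.00436385]
top boom_stand [230.1 204.8] 0.57 [-0.86007077 -1.66376966 -0.21347087]
top glue_bottle [256.8 258.1] 0.66 [-1.08036506 -1.88406395 -0.43376515]
top washer_tin [289.7 236.1] 0.7 [-1.40402343 -2.20772231 -0.75742352]
top orange_block [277.1 174.8] 0.91 [-1.36602462 -2.16972351 -0.71942471]
```

```bash
sed -i "s/np.array(c\['rotation'\])@/rot(c['rotation'])@/" h.py
cat >> h.py <<'E'
def rot(r):
    r=np.array(r,float)
    return r if r.shape==(3,3) else R.from_euler('xyz',r).as_matrix()
E
python3 - <<'E'
from h import *
print(camera_info('side'),camera_info('top'))
for cam in ['side','top']:
    im,d=snapshot(cam)
    for l in ['button_crown','ledge_foot','lever_hinge','lever_tip','boom_stand','glue_bottle','washer_tin','orange_block']:
        for r in tip_of(l,cam)[:1]: print(cam,l,np.round(r['at'],1),round(r['confidence'],2),pt(r['at'],cam,d))
a=cv2.imread('pics/side0.png')[100:310,130:400];b=cv2.imread('pics/top0.png')[120:300,120:360]
cv2.imwrite('pics/ab.png',np.vstack([cv2.resize(a,(400,300)),cv2.resize(b,(400,300))]))
E
```

```text
{'fx': 490.50357198968095, 'fy': 490.50357198968095, 'cx': 261.20879077460455, 'cy': 197.33547537882532, 'dist': array([-0.1995693,  0.       ,  0.       ,  0.       ,  0.       ]), 'origin': array([ 0.23024049, -1.13146545,  0.50540662]), 'rotation': array([-2.03232931e+00,  8.09204580e-04, -3.49086111e-01])} {'fx': 496.9176368511498, 'fy': 496.9176368511498, 'cx': 251.4616295750902, 'cy': 190.8259573765003, 'dist': array([-0.19012337,  0.        ,  0.        ,  0.        ,  0.        ]), 'origin': array([ 0.39276248, -0.41093641,  1.03936238]), 'rotation': array([-3.02348679,  0.01215678, -1.54258859])}
side button_crown [200.7 268.3] 0.45 [ 0.37331964 -0.42563607  0.01168216]
side ledge_foot [253.1 162.3] 0.73 [ 0.49300702 -0.36658299  0.17288706]
side lever_hinge [213.2 169.1] 0.55 [ 0.43748282 -0.29405427  0.13888055]
side lever_tip [203.2 151.6] 0.46 [ 0.46873706 -0.07814337  0.09226904]
side boom_stand [242.7 243.5] 0.75 [ 0.46827204 -0.37354582  0.01276287]
side glue_bottle [203.9 266.2] 0.62 [ 0.37892663 -0.42752444  0.0161061 ]
side washer_tin [239.  285.5] 0.64 [ 0.41728375 -0.51052927  0.02277325]
side orange_block [295.  263.5] 0.87 [ 0.53225624 -0.47507846  0.01668799]
top button_crown [222.4 197.9] 0.53 [ 0.4831765  -0.34555488  0.15531941]
top ledge_foot [230.8 193.4] 0.88 [ 0.48946598 -0.36148575  0.1751924 ]
top lever_hinge [196.3 225.1] 0.92 [ 0.43396189 -0.29814218  0.13628901]
top lever_tip [182.3 229.4] 0.76 [ 0.42634414 -0.26836022  0.10776888]
top boom_stand [230.8 207.5] 0.72 [ 0.47819023 -0.35317606  0.01310827]
top glue_bottle [257.1 256.1] 0.6 [ 0.38057002 -0.41046188  0.09818936]
top washer_tin [290.9 231.9] 0.88 [ 0.43064168 -0.47807415  0.02360232]
top orange_block [275.4 179. ] 0.86 [ 0.54035575 -0.44425385  0.01278432]
```

View pics/ab.png

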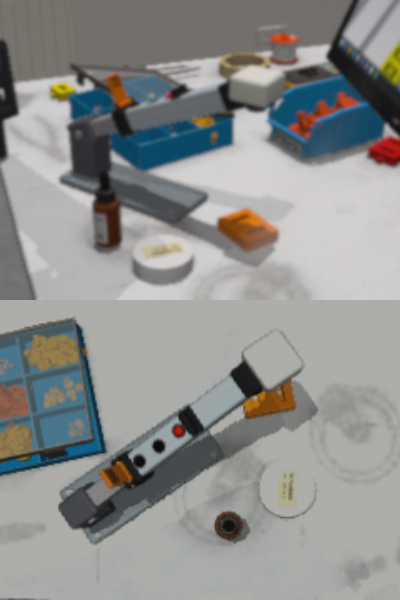

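Top view: the red button is near pixel (227,199), the black ledge is just uphill of it, two holes lie downhill, and the orange lever is near (189,224). The side view shows the lever standing open.

```bash
cat >> h.py <<'E'
def atz(px,cam,z):
    o,d=ray(px,cam);return o+d*(z-o[2])/d[2]
C,S=np.cos(np.radians(25)),np.sin(np.radians(25))
def frame(yaw):
    c,s=np.cos(yaw),np.sin(yaw)
    u=np.array([c*C,s*C,S]);n=np.array([-c*S,-s*S,C]);v=np.cross(n,u)
    return u,v,n
def move(target_R,target_p):
    o=get_obs();Rc=R.from_euler('xyz',o['orientation'])
    rv=np.degrees((R.from_matrix(target_R)*Rc.inv()).as_rotvec())
    print('shift cm',np.round(100*(target_p-o['position']),2),'rotvec',np.round(rv,2),np.round(np.linalg.norm(rv),1))
E
python3 - <<'E'
from h import *
im,d=snapshot('top');hsv=cv2.cvtColor(im,cv2.COLOR_BGR2HSV)
m=((hsv[...,0]<6)|(hsv[...,0]>174))&(hsv[...,1]>170)&(hsv[...,2]>90)
m[:190]=0;m[210:]=0;m[:,:210]=0;m[:,240:]=0
ys,xs=np.nonzero(m);print(len(xs),xs.mean(),ys.mean())
b=atz([xs.mean(),ys.mean()],'top',.16+.004*C);print('button',b,'depth',pt([xs.mean(),ys.mean()],'top',d))
L=[];H=[]
for i in range(3):
    snapshot('top')
    L.append(atz(tip_of('ledge_foot','top')[0]['at'],'top',.16+.0125*S));H.append(atz(tip_of('lever_hinge','top')[0]['at'],'top',.16-.08*S+.007*C))
    snapshot('side');r=tip_of('button_crown','side');print([(x['at'],x['confidence']) for x in r])
print(np.array(L),np.array(H))
# holes / axis: use depth points of sleeve top between, fit
l=np.mean(L,0);h=np.mean(H,0);dd=(l-h)[:2];print('len',np.linalg.norm(dd),(.0925*C+.007*S),'yaw',np.degrees(np.arctan2(dd[1],dd[0])))
# yaw from camera-head & sleeve : trace sleeve
s=trace('boom_stand','top')[0]['region'];ys,xs=np.nonzero(s&(d>0));
P=np.array([pt([x,y],'top',d) for x,y in zip(xs[::4],ys[::4])]);k=(P[:,2]<.016)&(P[:,2]>.006);print(k.sum())
rect=cv2.minAreaRect((P[k,:2]*1000).astype(np.float32));print(rect)
yaw=np.arctan2(dd[1],dd[0]);u,v,n=frame(yaw)
Pf=b+0*u; print(u,v,n)
move(np.column_stack([u,-v,-n]),b+.06*n)
E
```

```text
27 226.62962962962962 198.03703703703704
button [ 0.48228751 -0.35369229  0.16362523] depth [ 0.48225511 -0.35371301  0.1639422 ]
[([203.5, 151.1], 0.7), ([198.5, 269.0], 0.51)]
[([205.3, 152.1], 0.3)]
[]
[[ 0.49347047 -0.36242095  0.16528273]
 [ 0.48726188 -0.36368911  0.16528273]
 [ 0.49416493 -0.36168785  0.16528273]] [[ 0.44143519 -0.29646882  0.13253469]
 [ 0.43747512 -0.29902009  0.13253469]
 [ 0.43895218 -0.29933217  0.13253469]]
len 0.082932353644917 0.08679179813307501 yaw -50.86304574725047
452
((442.9083557128906, -299.06103515625), (79.26887512207031, 200.46556091308594), 36.5440673828125)
[ 0.57203991 -0.7029681   0.42261826] [7.75639477e-01 6.31176205e-01 2.77555756e-17] [-0.26674659  0.32779941  0.90630779]
shift cm [23.11 24.5  -1.33] rotvec [ -6.65 -25.91 -71.74] 76.6
```

Run:
```python
from h import *
u,v,n=frame(np.radians(-53.4))
b=np.array([.4823,-.3537,.1636])
move(np.column_stack([u,-v,-n]),b-.003*u+.055*n)
```

```text
shift cm [23.16 24.62 -1.91] rotvec [ -7.25 -25.88 -74.23] 78.9
```

```bash
python3 -m creep '[[2,2,4,-0.6,-2.1,-6,50],[5,5,7,-1.2,-4.3,-12,0],[8,8.5,8,-1.8,-6.5,-18.5,0],[11,12,8,-2.4,-8.6,-24.7,0],[14,15,8,-3,-10.8,-31,0],[17,18,8,-3.6,-13,-37,0],[20,21,7,-4.2,-15,-43,0],[23.16,24.62,5,-4.8,-17.2,-49.5,0],[23.16,24.62,3,-5.4,-19.4,-55.6,0],[23.16,24.62,1,-6,-21.6,-62,0],[23.16,24.62,0,-6.6,-23.7,-68,0],[23.16,24.62,-1.9,-7.25,-25.88,-74.23,0]]' 40
python3 - <<'E'
from h import *
im,d=snapshot('wrist');cv2.imwrite('pics/w1.png',im)
a,_=snapshot('side')
u,v,n=frame(np.radians(-53.4));b=np.array([.4823,-.3537,.1636])
move(np.column_stack([u,-v,-n]),b-.003*u+.055*n)
for l in ['button_crown','ledge_foot','lever_hinge','lever_tip']:
    for r in tip_of(l,'wrist')[:1]: print(l,r['at'],r['confidence'],pt(r['at'],'wrist',d))
c=camera_info('wrist');print(c['origin'],c['rotation'])
cv2.imwrite('pics/w1b.png',np.hstack([im,cv2.resize(a[90:300,130:340],(288,384))]))
E
```

```text
t: 3.65
position: [0.4681, -0.3305, 0.2134]
orientation: [3.129, -0.42, -0.867]
force: [-1.2, -1.8, 0.1]
grip_width: 0.004
gripper_force: 0.0
shift cm [ 0.14 -0.28  0.19] rotvec [-0.55 -1.51 -3.46] 3.8
button_crown [257.0, 208.1] 0.72 [ 0.47854804 -0.35328552  0.16402232]
ledge_foot [257.2, 189.2] 0.86 [ 0.48775123 -0.36432169  0.17795609]
lever_hinge [249.4, 297.3] 0.76 [ 0.45404972 -0.3154841   0.24635084]
lever_tip [248.4, 332.2] 0.78 [ 0.45526136 -0.31612076  0.29280074]
[ 0.47443819 -0.33822598  0.37530571] [-3.00667429 -0.01321644 -2.43960746]
```

View pics/w1b.png

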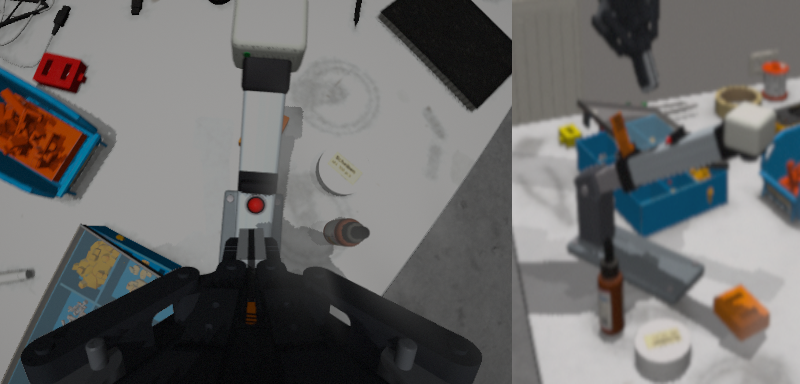

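The wrist view looks up the boom: the red button is at (256,205) with the ledge just above it, and the closed fingers are in the lower middle. The button is still out, and the arm has a small residual turn left.

Run:
```python
from h import *
def red(im,x0,x1,y0,y1):
    hsv=cv2.cvtColor(im,cv2.COLOR_BGR2HSV)
    m=((hsv[...,0]<6)|(hsv[...,0]>174))&(hsv[...,1]>150)&(hsv[...,2]>80)
    k=np.zeros_like(m);k[y0:y1,x0:x1]=m[y0:y1,x0:x1];ys,xs=np.nonzero(k);return xs.mean(),ys.mean(),len(xs)
snapshot('side')
im,d=snapshot('wrist');x,y,k=red(im,230,280,185,225);print(x,y,k)
print('button',atz([x,y],'wrist',.16+.004*C),pt([x,y],'wrist',d))
# boom edges: bright sleeve centreline at rows via uphill tube
g=im.astype(int).min(2)
for row in (110,130,150,205,220):
    xs=np.arange(200,310);dd=d[row,200:310];q=xs[(dd>0)&(dd<0.30)]
    if len(q): 
        print(row,q.min(),q.max(),pt([q.min()+1,row],'wrist',d),pt([q.max()-1,row],'wrist',d))
u,v,n=frame(np.radians(-53.4));b=np.array([.4823,-.3537,.1636])
move(np.column_stack([u,-v,-n]),b-.003*u+.055*n)
print(get_obs()['position'],get_obs()['force'])
```

```text
250.63924050632912 208.08227848101265 158
button [ 0.48369638 -0.35327807  0.16362523] [ 0.48362373 -0.35316223  0.16525651]
110 237 278 [ 0.53513692 -0.39971197  0.18914134] [ 0.51339681 -0.41733499  0.190701  ]
130 236 276 [ 0.52741407 -0.3892686   0.18341176] [ 0.50592409 -0.40683793  0.18487946]
150 235 274 [ 0.51952167 -0.37854155  0.17711649] [ 0.49810849 -0.39580032  0.17946522]
205 232 269 [ 0.49614207 -0.34643914  0.15929526] [ 0.47493868 -0.36423722  0.16019013]
220 232 268 [ 0.4887672  -0.33742251  0.15420839] [ 0.4678274  -0.35507484  0.15440032]
shift cm [-0.03  0.16 -0.38] rotvec [-0.26 -1.19 -3.51] 3.7
[ 0.46712048 -0.33441327  0.21602536] [ 0.74081312 -0.25067964 -0.15012642]
```

```bash
cat >> h.py <<'E'
u,v,n=frame(np.radians(-53.6));F=np.array([.483,-.3535,.1600])
T=np.column_stack([u,-v,-n])
def st():
    o=get_obs();p=o['position']-F
    print('t',o['t'],'u,v,n mm',np.round(1000*np.array([p@u,p@v,p@n]),1),'F u,v,n',np.round([o['force']@a for a in(u,v,n)],1))
E
python3 - <<'E'
from h import *
st();move(T,F-.0025*u+.012*n)
print(100*u*.001,100*v*.001,100*n*.001)
E
```

```text
t 4.05 u,v,n mm [ 1.2 -1.5 61.3] F u,v,n [ 0.5  0.4 -0.4]
shift cm [ 1.15 -1.32 -4.62] rotvec [-0.26 -1.19 -3.71] 3.9
[ 0.05378202 -0.07294815  0.04226183] [ 8.04893797e-02  5.93418887e-02 -2.77555756e-18] [-0.02507897  0.03401628  0.09063078]
```

```bash
python3 -m creep '[[0.3,-0.3,-1.2,-0.26,-1.19,-3.7,0],[0.6,-0.7,-2.4,-0.26,-1.19,-3.7,0],[0.9,-1,-3.5,-0.26,-1.19,-3.7,0],[1.15,-1.32,-4.6,-0.26,-1.19,-3.7,0],[1.15,-1.32,-4.6,-0.26,-1.19,-3.7,0],[1.15,-1.32,-4.6,-0.26,-1.19,-3.7,0]]'
python3 - <<'E'
from h import *
im,d=snapshot('wrist');a,_=snapshot('side');st();move(T,F-.0025*u+.012*n)
cv2.imwrite('pics/w2.png',np.hstack([cv2.resize(im[150:300,170:340],(454,400)),cv2.resize(a[100:200,190:290],(340,400))[:, :]]))
E
```

```text
t: 4.55
position: [0.4778, -0.3465, 0.1675]
orientation: [3.141, -0.433, -0.936]
force: [1.0, -0.2, 0.2]
grip_width: 0.002
gripper_force: 0.0
t 4.65 u,v,n mm [-3.9  0.6 11.5] F u,v,n [-0.3  0.8 -0.8]
shift cm [ 0.02 -0.12  0.1 ] rotvec [-0.07 -0.04  0.02] 0.1
```

View pics/w2.png

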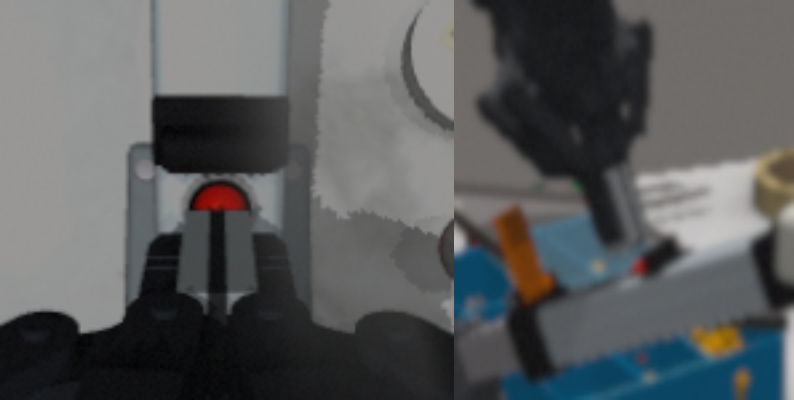

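Wrist view: the button is half hidden by the fingertips, whose near edge is at about row 229, and it is laterally centred. I'll check the finger's uphill face position from that edge.

Run:
```python
from h import *
def pl(px,h,cam='wrist'):
    o,dr=ray(px,cam);q=F+h*n;p=o+dr*((q-o)@n)/(dr@n)-F;return np.round(1000*np.array([p@u,p@v,p@n]),1)
f=454/170
g=lambda x,y:(170+x/f,150+y*150/400)
print('finger edge L,R at n=11.5',pl(g(190,210),.0115),pl(g(250,210),.0115))
print('button top edge n=3',pl(g(219,180),.003),'ledge low base n=0', pl(g(219,172),.0),'ledge top low edge n=11',pl(g(219,172),.011),'ledge top far',pl(g(219,97),.011))
```

```text
finger edge L,R at n=11.5 [ 5.6  7.1 11.5] [ 5.6 -5.6 11.5]
button top edge n=3 [9.1 0.9 3. ] ledge low base n=0 [9.8 0.9 0. ] ledge top low edge n=11 [14.   0.9 11. ] ledge top far [30.2  1.  11. ]
```

```bash
sed -i 's/^T=np/F=F+.0017*u\nT=np/' h.py; python3 -m creep '[[0.3,-0.4,0.23,0,0,0,0],[0.3,-0.4,0.23,0,0,0,0],[0.38,-0.5,-0.04,0,0,0,0],[0.45,-0.61,-0.31,0,0,0,0],[0.52,-0.71,-0.58,0,0,0,0],[0.52,-0.71,-0.58,0,0,0,0],[0.52,-0.71,-0.58,0,0,0,0]]'; python3 -c "
from h import *
st()"
```

```text
t: 5.23
position: [0.4837, -0.3534, 0.1625]
orientation: [-3.142, -0.435, -0.936]
force: [-0.2, 0.1, 2.8]
grip_width: 0.0
gripper_force: 1.3
t 5.2333 u,v,n mm [-0.4  0.6  2.1] F u,v,n [ 1.  -0.   2.7]
```

```bash
python3 -m creep '[[0.025,-0.034,-0.09,0,0,0,0],[0.05,-0.068,-0.18,0,0,0,0],[0.05,-0.068,-0.18,0,0,0,0],[0.05,-0.068,-0.18,0,0,0,0]]'; python3 -c "
from h import *
st()"
```

```text
t: 5.57
position: [0.4841, -0.354, 0.1607]
orientation: [-3.141, -0.435, -0.936]
force: [0.1, 0.5, 3.5]
grip_width: 0.004
gripper_force: 1.5
t 5.5667 u,v,n mm [-0.4  0.6  0.2] F u,v,n [1.2 0.3 3.3]
```

```bash
python3 -m creep '[[0.02,-0.027,-0.07,0,0,0,0],[0.02,-0.027,-0.07,0,0,0,0],[0.02,-0.027,-0.07,0,0,0,0]]'; python3 -c "
from h import *
st()"
```

```text
t: 5.82
position: [0.4843, -0.3542, 0.1604]
orientation: [-3.142, -0.435, -0.936]
force: [-2.6, 2.5, 6.9]
grip_width: -0.005
gripper_force: 4.0
t 5.8167 u,v,n mm [-0.3  0.6 -0.2] F u,v,n [-0.3 -0.7  7.8]
```

```bash
python3 -m creep '[[0.054,-0.073,0.042,0,0,0,0],[0.108,-0.146,0.085,0,0,0,0],[0.161,-0.219,0.127,0,0,0,0],[0.188,-0.255,0.148,0,0,0,0],[0.188,-0.255,0.148,0,0,0,0],[0.188,-0.255,0.148,0,0,0,0]]'; python3 -c "
from h import *
st()"
```

```text
t: 6.32
position: [0.4855, -0.3559, 0.1613]
orientation: [3.141, -0.433, -0.936]
force: [-6.3, 7.6, 10.2]
grip_width: -0.001
gripper_force: 6.2
t 6.3167 u,v,n mm [ 1.9  0.6 -0.3] F u,v,n [-4.7 -0.6 13.4]
```

```bash
python3 -m creep '[[0.022,-0.03,0.036,0,0,0,0],[0.049,-0.066,0.057,0,0,0,0],[0.049,-0.066,0.057,0,0,0,0],[0.049,-0.066,0.057,0,0,0,0]]'; python3 -c "
from h import *
st()"
```

```text
t: 6.65
position: [0.4859, -0.3564, 0.1616]
orientation: [3.141, -0.433, -0.935]
force: [-6.7, 6.6, 8.4]
grip_width: -0.001
gripper_force: 5.9
t 6.65 u,v,n mm [ 2.6  0.6 -0.2] F u,v,n [-4.8 -1.5 11.6]
```

```bash
python3 -m creep '[[0.054,-0.073,0.042,0,0,0,0],[0.108,-0.146,0.085,0,0,0,0],[0.108,-0.146,0.085,0,0,0,0],[0.108,-0.146,0.085,0,0,0,0]]'; python3 -c "
from h import *
st()"
```

```text
t: 6.98
position: [0.4868, -0.3576, 0.1623]
orientation: [3.141, -0.432, -0.935]
force: [-6.7, 7.1, 8.7]
grip_width: -0.001
gripper_force: 6.0
t 6.9833 u,v,n mm [ 4.3  0.6 -0.3] F u,v,n [-5.1 -1.2 12. ]
```

```bash
python3 -m creep '[[0.054,-0.073,0.042,0,0,0,0],[0.108,-0.146,0.085,0,0,0,0],[0.108,-0.146,0.085,0,0,0,0],[0.108,-0.146,0.085,0,0,0,0]]'
python3 - <<'E'
from h import *
st()
im,_=snapshot('wrist');a,_=snapshot('side')
cv2.imwrite('pics/w3.png',np.hstack([cv2.resize(im[150:300,170:340],(454,400)),cv2.resize(a[100:200,190:290],(340,400))]))
E
```

```text
t: 7.32
position: [0.4881, -0.3594, 0.1633]
orientation: [3.141, -0.433, -0.935]
force: [-4.9, 7.6, 7.7]
grip_width: -0.005
gripper_force: 5.4
t 7.3167 u,v,n mm [ 6.7  0.6 -0.3] F u,v,n [-5.   0.5 10.8]
```

View pics/w3.png

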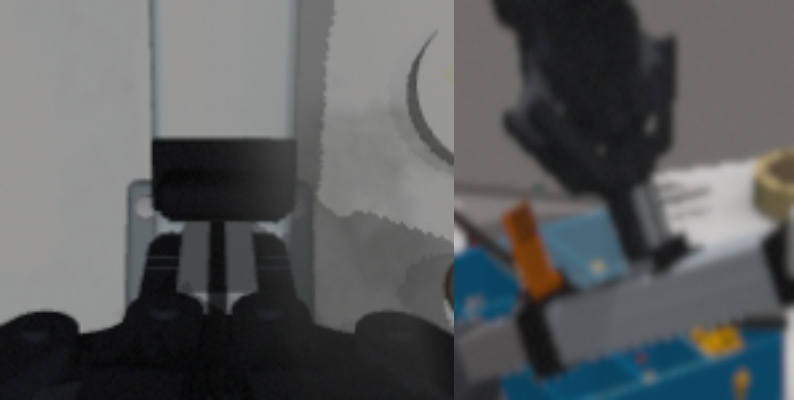

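Run:
```python
from h import *
def pl(px,h,cam='wrist'):
    o,dr=ray(px,cam);q=F+h*n;p=o+dr*((q-o)@n)/(dr@n)-F;return np.round(1000*np.array([p@u,p@v,p@n]),1)
f=454/170
g=lambda x,y:(170+x/f,150+y*150/400)
print('ledge low top edge',pl(g(217,220),.011),'far/collar edge', pl(g(219,139),.0))
A=cv2.imread('pics/w2.png');B=cv2.imread('pics/w3.png')
# sleeve motion in the side view: match collar+lever patch
a=A[190:380,500:560];b=B[150:400,454:640]
r=cv2.matchTemplate(b,a,cv2.TM_CCOEFF_NORMED);_,mx,_,loc=cv2.minMaxLoc(r);print(mx,np.array(loc)+[454,150]-[500,190])
st()
```

```text
ledge low top edge [19.1  1.4 11. ] far/collar edge [32.1  1.   0. ]
0.9815781712532043 [ 9 -2]
t 7.4167 u,v,n mm [ 6.7  0.6 -0.3] F u,v,n [-4.4 -0.7 10.8]
```

```bash
python3 -m creep '[[0.083,-0.112,0.175,0,0,0,0],[0.19,-0.258,0.259,0,0,0,0],[0.298,-0.404,0.344,0,0,0,0],[0.405,-0.55,0.428,0,0,0,0],[0.513,-0.696,0.513,0,0,0,0],[0.62,-0.841,0.597,0,0,0,0],[0.728,-0.987,0.68,0,0,0,0],[0.836,-1.133,0.766,0,0,0,0],[0.943,-1.28,0.85,0,0,0,0],[1.051,-1.425,0.935,0,0,0,0],[1.051,-1.425,0.935,0,0,0,0]]'
python3 - <<'E'
from h import *
st()
a,_=snapshot('side');cv2.imwrite('pics/s4.png',a)
r0=cv2.imread('pics/side0.png')
t=r0[145:185,204:222]
r=cv2.matchTemplate(a[120:210,180:270],t,cv2.TM_CCOEFF_NORMED);_,mx,_,loc=cv2.minMaxLoc(r);d=np.array(loc)+[180-204,120-145];print(mx,d)
# expected px per 30mm
c=camera_info('side');K=np.array([[c['fx'],0,c['cx']],[0,c['fy'],c['cy']],[0,0,1.]]);Rc=rot(c['rotation'])
h=F-.08*u+.007*n
pr=lambda P:cv2.projectPoints(((P-c['origin'])@Rc)[None],np.zeros(3),np.zeros(3),K,np.array(c['dist']))[0].ravel()
print(pr(h),pr(h+.03*u)-pr(h))
E
```

```text
t: 8.33
position: [0.499, -0.3746, 0.1725]
orientation: [3.141, -0.433, -0.936]
force: [0.2, 0.3, -0.2]
grip_width: 0.001
gripper_force: 0.0
t 8.3333 u,v,n mm [27.5  0.3  0.1] F u,v,n [-0.2  0.3 -0.1]
0.8477697372436523 [11 -2]
[214.15271197 171.68168094] [11.0966301 -3.0501317]
```

Run:
```python
from h import *
im,_=snapshot('wrist');a,_=snapshot('top');s,_=snapshot('side')
cv2.imwrite('pics/w5.png',np.hstack([cv2.resize(im[150:300,180:330],(260,400)),cv2.resize(a[170:240,170:260],(270,400)),cv2.resize(s[120:190,200:290],(270,400))]))
st()
```

```text
t 8.5333 u,v,n mm [27.6  0.2  0.2] F u,v,n [-0.   0.7  0. ]
```

View pics/w5.png

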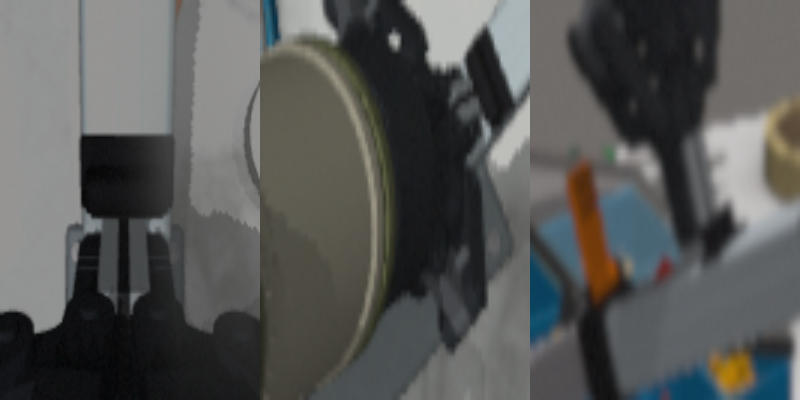

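Side crop: the red button shows at about (665,265) in the composite, downhill of the finger, so it seems to have popped in the next hole. I'll test the latch with a gentle uphill push.

```bash
python3 -m creep '[[0.054,-0.073,0.042,0,0,0,0],[0.108,-0.146,0.085,0,0,0,0],[0.108,-0.146,0.085,0,0,0,0],[0.108,-0.146,0.085,0,0,0,0]]'; python3 -c "
from h import *
st()"
```

```text
t: 8.87
position: [0.4999, -0.3758, 0.1733]
orientation: [3.141, -0.433, -0.936]
force: [-2.4, 1.1, -0.6]
grip_width: 0.003
gripper_force: 1.4
t 8.8667 u,v,n mm [29.3  0.4  0.3] F u,v,n [-2.3 -1.3  0.4]
```

```bash
python3 -m creep '[[0.054,-0.073,0.042,0,0,0,0],[0.108,-0.146,0.085,0,0,0,0],[0.108,-0.146,0.085,0,0,0,0],[0.108,-0.146,0.085,0,0,0,0]]'; python3 -c "
from h import *
st()"
```

```text
t: 9.2
position: [0.5011, -0.3775, 0.1744]
orientation: [3.141, -0.434, -0.936]
force: [-2.4, 2.2, -2.1]
grip_width: 0.001
gripper_force: 1.8
t 9.2 u,v,n mm [31.6  0.4  0.3] F u,v,n [-3.9 -0.6 -0.6]
```

```bash
python3 -m creep '[[0.027,-0.036,0.021,0,0,0,0],[0.054,-0.073,0.042,0,0,0,0],[0.081,-0.109,0.063,0,0,0,0],[0.081,-0.109,0.063,0,0,0,0]]'; python3 -c "
from h import *
st()"
```

```text
t: 9.53
position: [0.5014, -0.3778, 0.1745]
orientation: [3.141, -0.432, -0.936]
force: [-5.6, 6.2, 0.4]
grip_width: 0.005
gripper_force: 3.8
t 9.5333 u,v,n mm [32.   0.4  0.2] F u,v,n [-7.4 -0.8  3.9]
```

```bash
python3 -m creep '[[-0.16,0.22,-0.12,0,0,0,0],[-0.3,0.41,0.3,0,0,0,0],[-0.7,0.94,1.8,0,0,0,0],[-1.3,1.75,4.0,0,0,0,0],[-2.3,3.1,3.2,0,0,0,0],[-3.39,4.59,2.3,0,0,0,0],[-3.39,4.59,2.3,0,0,0,0],[-3.39,4.59,2.3,0,0,0,0]]'
python3 - <<'E'
from h import *
st()
im,d=snapshot('wrist');s,_=snapshot('side')
cv2.imwrite('pics/w6.png',np.hstack([cv2.resize(im[100:300,160:360],(400,400)),cv2.resize(s[110:200,190:290],(400,400))]))
hsv=cv2.cvtColor(im,cv2.COLOR_BGR2HSV)
m=((hsv[...,0]<6)|(hsv[...,0]>174))&(hsv[...,1]>150)&(hsv[...,2]>80);m[:150]=0;m[:,:220]=0;m[:,290:]=0
ys,xs=np.nonzero(m);print(xs.mean(),ys.mean(),len(xs))
move(T,F)
E
```

```text
t: 10.2
position: [0.4685, -0.3325, 0.1992]
orientation: [-3.141, -0.436, -0.935]
force: [-0.2, -0.4, 0.5]
grip_width: -0.003
gripper_force: 0.0
t 10.2 u,v,n mm [-8.2  0.8 46.3] F u,v,n [ 0.4 -0.4  0.3]
252.62105263157895 205.93157894736842 190
shift cm [ 1.49 -2.12 -3.88] rotvec [-0.01  0.04  0.04] 0.1
```

View pics/w6.png

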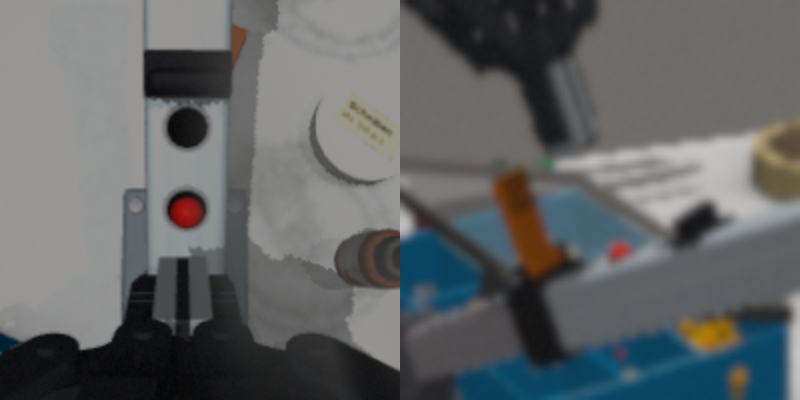

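The button dome stands fully in the second hole, with one empty hole between it and the ledge, so it is exactly one hole on. Now the lever.

Run:
```python
from h import *
p0=get_obs()['position'];print(get_obs()['force'])
for a,b in [(-20,42),(-26,36),(-31,37),(-36.5,37),(-42,36.8),(-47,36.2),(-52,34.5),(-56.5,31.9),(-60.5,28.6),(-64,24.6),(-66.8,20),(-68.5,15.2),(-69.5,10),(-69.5,7)]:
    print(a,b,np.round(100*(F+a/1000*u+b/1000*n+.0006*v-p0),2))
```

```text
[0.22068386 0.5618121  0.43043083]
-20 42 [-0.59  0.8  -0.92]
-26 36 [-0.76  1.04 -1.72]
-31 37 [-1.06  1.44 -1.84]
-36.5 37 [-1.35  1.84 -2.07]
-42 36.8 [-1.65  2.23 -2.32]
-47 36.2 [-1.9   2.58 -2.59]
-52 34.5 [-2.13  2.88 -2.95]
-56.5 31.9 [-2.3   3.12 -3.38]
-60.5 28.6 [-2.43  3.3  -3.85]
-64 24.6 [-2.52  3.42 -4.36]
-66.8 20 [-2.56  3.47 -4.89]
-68.5 15.2 [-2.53  3.43 -5.4 ]
-69.5 10 [-2.45  3.33 -5.91]
-69.5 7 [-2.38  3.22 -6.19]
```

```bash
python3 -m creep '[[-0.59,0.8,-0.92,0,0,0,0],[-0.76,1.04,-1.72,0,0,0,0],[-1.06,1.44,-1.84,0,0,0,0],[-1.2,1.64,-1.95,0,0,0,0],[-1.35,1.84,-2.07,0,0,0,0],[-1.5,2.03,-2.2,0,0,0,0],[-1.65,2.23,-2.32,0,0,0,0],[-1.9,2.58,-2.59,0,0,0,0],[-1.9,2.58,-2.59,0,0,0,0]]'; python3 -c "
from h import *
st()"
```

```text
t: 11.05
position: [0.449, -0.3064, 0.1722]
orientation: [3.141, -0.434, -0.936]
force: [-0.1, -0.7, 1.5]
grip_width: 0.005
gripper_force: 0.7
t 11.05 u,v,n mm [-49.2   0.6  35.6] F u,v,n [ 1.1 -0.4  1.1]
```

```bash
python3 -m creep '[[-0.23,0.3,-0.36,0,0,0,0],[-0.4,0.54,-0.79,0,0,0,0],[-0.53,0.72,-1.26,0,0,0,0],[-0.62,0.84,-1.77,0,0,0,0],[-0.66,0.89,-2.3,0,0,0,0],[-0.63,0.85,-2.81,0,0,0,0],[-0.57,0.78,-3.2,0,0,0,0],[-0.57,0.78,-3.2,0,0,0,0]]'; python3 -c "
from h import *
st()"
```

```text
t: 11.72
position: [0.4434, -0.2987, 0.1394]
orientation: [3.141, -0.433, -0.935]
force: [-0.1, 1.6, 3.0]
grip_width: 0.001
gripper_force: 1.1
t 11.7167 u,v,n mm [-71.7   0.6   9.9] F u,v,n [0.1 0.9 3.3]
```

```bash
python3 -m creep '[[0.025,-0.034,-0.09,0,0,0,0],[0.05,-0.068,-0.18,0,0,0,0],[0.075,-0.1,-0.27,0,0,0,0],[0.075,-0.1,-0.27,0,0,0,0]]'; python3 -c "
from h import *
st()"
```

```text
t: 12.05
position: [0.445, -0.3008, 0.1399]
orientation: [-3.141, -0.437, -0.937]
force: [-11.6, 9.1, 23.0]
grip_width: 0.003
gripper_force: 13.8
t 12.05 u,v,n mm [-69.1   0.7   9.2] F u,v,n [-3.2 -3.9 26.9]
```

```bash
python3 -m creep '[[-0.25,0.34,0.9,0,0,0,0],[-0.75,1,2.7,0,0,0,0],[-1.25,1.7,4.5,0,0,0,0],[-2,2.7,7.5,0,0,0,0],[-2.5,3.4,10,0,0,0,0],[-2.5,3.4,10,0,0,0,0]]'
python3 - <<'E'
from h import *
st()
s,d=snapshot('side');im,_=snapshot('wrist')
for i in range(2):
    for l in ('lever_tip','lever_hinge'): print(l,[(np.round(x['at'],1),round(x['confidence'],2)) for x in tip_of(l,'side')[:2]])
cv2.imwrite('pics/w7.png',np.hstack([cv2.resize(im[100:320,150:370],(350,400)),cv2.resize(s[120:230,170:290],(440,400))]))
E
```

```text
t: 12.55
position: [0.421, -0.2661, 0.2431]
orientation: [-3.138, -0.441, -0.937]
force: [1.3, -0.1, 1.3]
grip_width: 0.007
gripper_force: 0.0
t 12.55 u,v,n mm [-63.7   1.9 120.6] F u,v,n [1.3 0.9 0.8]
lever_tip [(array([208.8, 172.3]), 0.52)]
lever_hinge [(array([224.8, 168.9]), 0.9), (array([244.5, 244.6]), 0.25)]
lever_tip [(array([208.8, 172.3]), 0.52)]
lever_hinge [(array([224.8, 168.9]), 0.9), (array([244.5, 244.6]), 0.25)]
```

View pics/w7.png

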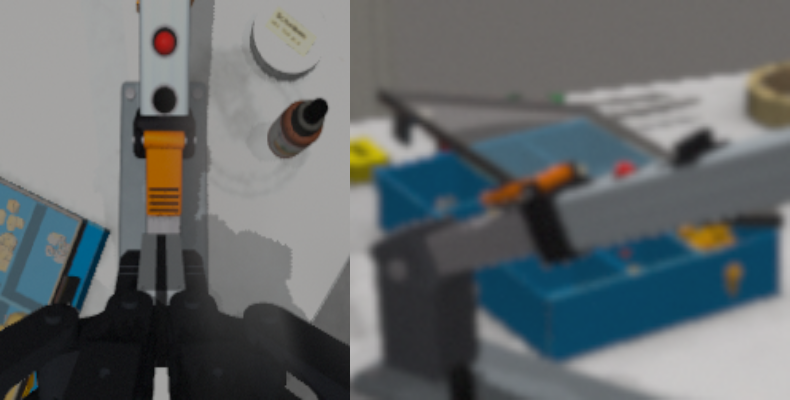

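The lever lies flat along the boom, parallel to its face. The button is out in the second hole, the third hole lies free below it, and the bottle and tin are untouched. The robot touches nothing, so I'm handing in.

```bash
python3 -c "
from station import *
print(job_done())"
```

```text
the job is handed in; nothing more can be done
None
```

The boom is one hole longer, with the button popped out in the next hole and the clamp lever then folded flat. The bottle, tin and block were never touched, and the job was handed in at about 12.7 s.

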